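Load the spice carousel and click it on one place

ROBOT

A 6-joint arm with a two-finger parallel gripper is mounted at the origin on a cart in front of the work surface, level with it; the furniture and walls round the work are solid. World frame = base frame: x ahead of the robot, y to its left, z up, the work surface at z = 0. Lengths are in m, angles in degrees, forces in N, time in s.
With the tool pointing down it reaches from about 0.4 to 0.825 m from the base axis. Payload 7 kg.
Tool frame: the origin (TCP) lies on the centre line of the jaws, within the pads' length; the fingertips stand 19 mm ahead of it and the grasp point (between the pads) is the TCP; z points along the fingers, y is the line along which they close (so a half turn about z gives the same grasp; the last joint's range is limited). The gripper opens to 88 mm and grips with 3 to 60 N. Pads are 19 mm wide; open, the fingers measure 130 mm over their backs; the gripper's body (78 mm by 193 mm) begins 47 mm behind the grasp point.
Start: joints at [-49.956, 20.546, 0.682, 0, -70.136, -16.507], TCP at [0.27, -0.619, 0.246] pointing down, gripper open.
Joint ranges: [-176.03, 176.03], [-82.01, 121.73], [-58.28, 71.71], [-173.87, 95.51], [-174.79, -0.11], [-173.66, 173.66]. Speed limits (degrees/s): [136.94, 136.94, 172.46, 180, 180, 180].

INTERFACE

Orientations are given as [roll, pitch, yaw] about the fixed x, y, z axes, in that order (R = Rz(yaw) Ry(pitch) Rx(roll)).
In Python, from plant import * gives the robot as it stands. The module is installed in compiled form; this text tells all that it offers.
- The arm moves only by the tool play_rows, never from a script. Its argument "deltas" is a list of rows, each a list of 6 numbers: the shift along the world's x, y, z scaled (see below), then the turn, a rotation vector about the world's x, y, z scaled (see below). A call has 1 to 10 rows; each row shifts and turns the commanded pose from where the row before left it; what a row does not reach is not made up. The controller multiplies each number of a shift by 800 mm and each number of a turn by 180 degrees. A row lasts 1/10 s, in which the tool goes at most 50 mm and 8.59 degrees, less where a joint would pass 70% of its speed; a pose out of reach is approached as far as the arm can. A call with a number of a shift or a turn outside -1 to 1 is refused whole. A call with a gripper value outside its range is refused whole. "gripper" is the gripper command: -1 is shut, 1 is fully open, values between are in proportion, set as the call begins (left out, the last holds). The fingers move at their own pace and stop on an object; the grip force is fixed at half the most. Time passes only in rows, so rows that do not move let the fingers close. It gives the time, the measured TCP pose, the force, the opening and the grip force at its end, in the units of the state.
- get_obs(): the state, without advancing time (a new reading comes with each control period).
- snapshot(name): name is "scene" or "side" or "wrist"; returns (picture, depth): 384x512x3 uint8, blue, green, red; 384x512 float32, m along the optical axis (not along the pixel's ray), 0 where there is no reading.
- camera_model(name): a dict with "fx", "fy", "cx", "cy" (pixels), "world_to_cam" (4x4, takes a point from world to camera coordinates). Camera axes: x right, y down, z forward; pixel columns grow to the right and rows downward; lengths in m; the calibration is good to about 2 mm. A picture is of the moment at which its call begins: read the wrist's pose just before it. camera_model takes no time and is no camera call; for the wrist camera it gives the pose at the moment of the call.
- close_job(): hands the job in; it is judged then, once.
The state is a dict: "clock": time; "joint_pos": joint angles; "qvel": joint speeds; "tau": joint torques, N m; "tool_pos": TCP position; "orientation": TCP orientation; "force": force on the tool from outside, world axes, zero at the start; "moment": the same for the moment, N m; "opening": finger opening in m; "gripper_force": force on a finger pad.
Only numpy, scipy, OpenCV 4.12 (cv2) and the standard library are available. Lean on these libraries where they do the work, as an engineer would, in place of code of your own. Each camera call takes 0.05 s, during which the arm holds its last target. There are 200 camera calls.

TASK

Put the loose spice jar into the empty cup that stands in the gap of the spice carousel's wire guard and press it gently down past the spring clips until it is fully home, so that it clears the guard. Then turn the carousel by its knob one click clockwise (seen from above), no further, so that the jar goes in under the guard and the next empty cup clicks into the gap for filling. Do not force anything, let go, and leave the other things on the worktop where they are.

Things in the scene. Friction and masses are not known exactly. Their poses are not given: they have to be found in the camera images.
- spice_jar: the jar to load: the one spice jar standing loose on the worktop, glass with a red screw cap, 106 tall, 45 across; cap 45 across over the top 21 mm, body a 12-sided round 45 across its corners and 43 across its flats, foot edge bevelled 2 mm wide and 3 high; 0.08 to 0.15 kg. Origin: centre of its underside, z up
- carousel: spice carousel: fixed black base 262 across, 13 high, and a steel wire hoop (wire 7 thick, 92 from the axis, underside 133.5 above the worktop: 3 to 4 mm over the caps of seated jars) on four posts 124 from the axis. The hoop is open over 52 deg either side of the gap. Origin: on the turning axis, at worktop height; x points away from the gap, z up
- gap (a point): fixed point on the carousel's base in the middle of the guard's gap, 82 mm from the axis on the carousel's -x side, 24 mm above the worktop (height of the cups' floors)
- pocket (a point): centre of the floor (24 mm above the worktop) of the empty cup that starts in the gap; turns with the wheel; z up. White cup 47 wide inside, 32 deep, rim 56 above the worktop. From 10 mm below the rim two facing steel spring clips rub the jar's sides: about 6 to 14 N to push it down, and friction holds it wherever it is let go
- next_pocket (a point): centre of the floor of the next empty cup, same make, 72 deg anticlockwise from above (right of the gap seen from outside it), 96 mm from pocket; one click clockwise brings it to the gap. The other three cups hold like jars that stay with the wheel. The wheel has no stops; hardly any friction between notches
- knob (a point): centre of the black bar knob on the wheel's axis, 154 mm above the worktop: bar 46 long (point x), 14 thick (point y), 26 high, flat sides; pinch it across y; turns with the wheel. A sprung roller drops into a notch every 72 deg: 0.15 to 0.25 N m to leave one and to climb the bead before the next (last 6 deg); it falls in from 2 deg off. The bar twists a little in the fingers, so turn by feel
- seat0: black rubber seat in that cup, 43 across, 4 thick, its top the cup's floor; origin at its underside. It gives 1 mm for every 10 N; 30 N crushes it
- salt_shaker: bystander: clear salt shaker with a grey dome, 44 across, 90 high; origin centre of its underside
- food_tin: bystander: squat food tin, 75 across, 58 high; origin centre of its underside
- garlic: bystander: head of garlic, 46 across and high; origin at its underside
There are look-alikes about, which are no part of the job. What is shaped like the spice_jar but orange, pink or yellow is not meant.

How it is judged (in metres and radians):
On the way:
1. the jar is fully home in the cup, with that cup still in the gap (horizontal distance between spice_jar and pocket below 0.004 m and z of spice_jar in the frame of pocket below 0.002 m and angle between spice_jar's own z axis and vertical below 0.1 rad and horizontal distance between pocket and gap below 0.008 m), for 0.2 s.
At the end, for the whole second after the job is handed in: The jar stands upright and fully home in its cup (within 4 mm of its centre, no more than 2 mm above its floor, leaning under 6 degrees), the wheel rests in its next notch clockwise with the next empty cup within 3 mm of the middle of the gap, all at rest (horizontal distance between spice_jar and pocket below 0.004 m and z of spice_jar in the frame of pocket below 0.002 m and angle between spice_jar's own z axis and vertical below 0.1 rad and horizontal distance between next_pocket and gap below 0.003 m and linear speed of spice_jar below 0.02 m/s); the robot touches nothing.
It fails at once if the jar is pressed on the rubber seat of the cup with more than 30 N (contact force between spice_jar and seat0 above 30 N).
It fails at once if the wheel is turned more than about 20 degrees past the next notch, or backwards by more than about 20 degrees (y of next_pocket in the frame of gap above 0.028 m or y of pocket in the frame of gap below -0.028 m).
It fails at once if the salt shaker, the tin or the garlic is moved by more than 3 cm (distance of any of salt_shaker, food_tin, garlic from where it was at the start of the episode above 0.03 m).
It also fails if it takes over 64 s, if anything falls off the work surface, if the arm or the gripper's body presses on something with over 40 N, if the wrist force passes 120 N, or if a joint passes its speed limit or range.

## Working session

There is one attempt and no reset: what is moved stays moved. The work goes in short steps, Python scripts to look and compute and a tool call to move; the robot and the scene stay as the last step left them, time stands still between calls to the robot, and variables do not carry over. Pictures are saved under pics/ and viewed, at most 10 in all, crops included, and the job is handed in when it is done.

Besides the shell and the picture viewer there is one more tool, called in YAML: its name, and indented under it one key for each argument. play_rows: Moves the arm, as the interface text tells. Its arguments: {"type":"object","properties":{"deltas":{"type":"array","items":{"type":"array","items":{"type":"number","minimum":-1,"maximum":1}}},"gripper":{"type":"number"}},"required":["deltas"]}

```bash
mkdir -p pics
python3 - <<'E'
from plant import *
import cv2,numpy as np
o=get_obs();print({k:o[k] for k in('clock','tool_pos','orientation','force','opening')})
ims=[]
for n in("scene","side"):
    p,d=snapshot(n);np.savez(f'{n}0.npz',p=p,d=d);ims.append(p)
    c=camera_model(n);print(n,c['fx'],c['cx'],c['cy'],np.linalg.inv(c['world_to_cam']).round(3).tolist())
cv2.imwrite('pics/a.png',cv2.resize(ims[0],(800,600)));cv2.imwrite('pics/b.png',cv2.resize(ims[1],(800,600)))
E
```

```text
{'clock': 0.0, 'tool_pos': array([ 0.26935824, -0.61842622,  0.24461012]), 'orientation': array([ 1.79904320e+02, -7.84352799e-03, -1.56469600e+02]), 'force': array([ 0.2583451 , -0.49674382,  0.91779398]), 'opening': 0.0877008245123034}
scene 437.77676304408436 262.09133803818395 195.16040775470316 [[0.583, -0.322, 0.746, -0.414], [-0.812, -0.237, 0.533, -0.807], [0.005, -0.916, -0.4, 0.601], [0.0, 0.0, 0.0, 1.0]]
side 421.2274750901536 257.6615188217499 190.03987667812626 [[-0.863, 0.428, -0.269, 0.846], [0.505, 0.736, -0.451, 0.367], [0.005, -0.525, -0.851, 1.103], [0.0, 0.0, 0.0, 1.0]]
```

View pics/a.png

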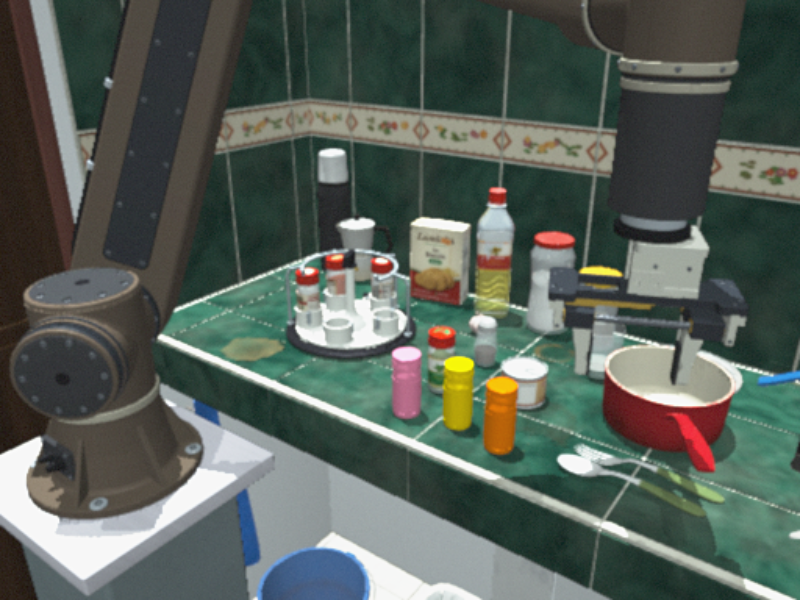

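View pics/b.png

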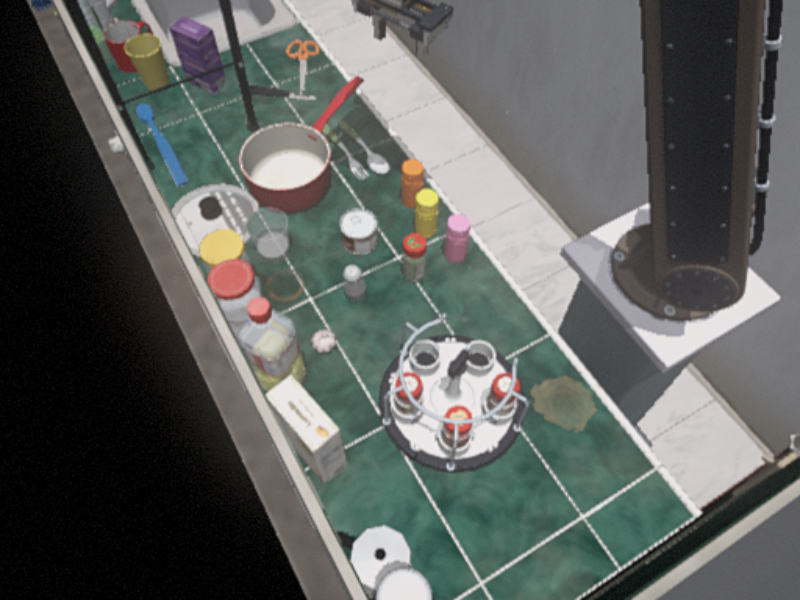

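The scene view (800x600) shows four loose jar shapes: red cap over glass at (441,360), pink (406,380), yellow (458,393) and orange (500,415). The red-capped glass one matches the description, and in the side view it is at (414,255). The two empty carousel cups are at (425,355) and (480,355) in the side view. The hoop looks open around (480,355). I'll confirm with a crop and measure.

```bash
cat > h.py <<'E'
import numpy as np,cv2
from plant import *
def cloud(n,p,d,c=None):
    c=c or camera_model(n);v,u=np.indices(d.shape)
    P=np.stack([(u-c['cx'])*d/c['fx'],(v-c['cy'])*d/c['fy'],d],-1)
    T=np.linalg.inv(c['world_to_cam']);W=P@T[:3,:3].T+T[:3,3];W[d==0]=np.nan;return W
def circ(xy):
    A=np.c_[2*xy,np.ones(len(xy))];s=np.linalg.lstsq(A,(xy**2).sum(1),rcond=None)[0]
    return s[:2],np.sqrt(s[2]+s[:2]@s[:2])
E
python3 - <<'E'
from h import *
for n in("scene","side"):
    z=np.load(n+'0.npz');p,d=z['p'],z['d'];W=cloud(n,p,d)
    hsv=cv2.cvtColor(p,cv2.COLOR_BGR2HSV)
    red=((hsv[...,0]<6)|(hsv[...,0]>174))&(hsv[...,1]>150)&(hsv[...,2]>90)
    k,lab,st,ce=cv2.connectedComponentsWithStats(red.astype(np.uint8))
    for i in range(1,k):
        if st[i,4]>25:
            w=W[lab==i];w=w[~np.isnan(w[:,0])];
            if len(w): print(n,(ce[i]*800/512).round(),st[i,4],np.median(w,0).round(3),w.min(0).round(3),w.max(0).round(3))
z=np.load('side0.npz');p=z['p']
a=cv2.resize(p[190:310,225:350],(600,576),interpolation=cv2.INTER_CUBIC)
s=np.load('scene0.npz')['p'][200:270,255:325]
cv2.imwrite('pics/c.png',np.hstack([a,cv2.resize(s,(200,576))]))
W=cloud('side',p,z['d'])
for u,v in[(480,355),(425,355),(458,362),(450,368),(445,320),(515,375),(417,325),(323,341),(352,285),(358,230)]:
    print((u,v),W[int(v*.64),int(u*.64)].round(3))
E
```

```text
scene [497. 197.] 64 [ 0.762 -0.179  0.257] [ 0.753 -0.189  0.247] [ 0.778 -0.159  0.268]
scene [553. 242.] 101 [ 0.759 -0.306  0.186] [ 0.745 -0.336  0.164] [ 0.841 -0.228  0.191]
scene [333. 263.] 66 [0.558 0.079 0.121] [0.551 0.061 0.018] [0.754 0.283 0.131]
scene [380. 266.] 77 [ 0.596 -0.016  0.123] [ 0.589 -0.029  0.029] [0.835 0.195 0.131]
scene [494. 263.] 87 [ 0.745 -0.19   0.124] [ 0.727 -0.213  0.116] [ 0.765 -0.155  0.138]
scene [307. 278.] 90 [0.466 0.062 0.122] [ 0.453  0.051 -0.005] [0.76  0.348 0.132]
scene [453. 292.] 64 [ 0.77  -0.079  0.027] [ 0.762 -0.092  0.01 ] [ 0.778 -0.06   0.051]
scene [441. 339.] 137 [ 0.434 -0.265  0.099] [ 0.426 -0.279 -0.002] [ 0.635 -0.111  0.107]
scene [674. 425.] 1823 [ 0.473 -0.64   0.068] [ 0.318 -0.715 -0.001] [ 0.55  -0.532  0.112]
side [121.  57.] 119 [ 0.758 -1.121  0.051] [ 0.741 -1.143  0.006] [ 0.773 -1.107  0.094]
side [321. 121.] 28 [ 0.454 -0.645  0.087] [ 0.43  -0.657  0.082] [ 0.469 -0.629  0.095]
side [415. 243.] 80 [ 0.449 -0.252  0.105] [ 0.388 -0.321  0.002] [ 0.474 -0.232  0.111]
(480, 355) [ 0.447 -0.026  0.024]
(425, 355) [ 0.533 -0.077  0.023]
(458, 362) [0.535 0.016 0.164]
(450, 368) [0.552 0.02  0.166]
(445, 320) [ 0.455 -0.135 -0.   ]
(515, 375) [0.463 0.074 0.141]
(417, 325) [ 0.51  -0.149  0.002]
(323, 341) [ 0.685 -0.192  0.035]
(352, 285) [ 0.587 -0.257  0.062]
(358, 230) [ 0.513 -0.37   0.053]
```

View pics/c.png

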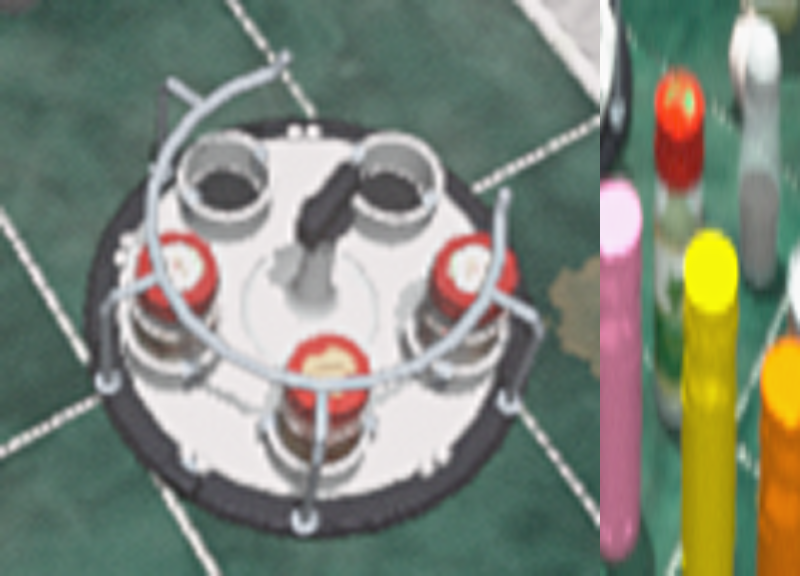

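The crop shows the loose jar with the red cap over glass at (680,130), separate from the pink, yellow and orange ones. It also shows the gap cup at (395,180), the next empty cup at (225,185) and the knob at (330,205). Next come rough positions and the wrist camera mounting.

Run:
```python
from h import *
o=get_obs();c=camera_model('wrist');T=np.linalg.inv(c['world_to_cam'])
from scipy.spatial.transform import Rotation as R
Rt=R.from_euler('xyz',o['orientation'],degrees=True).as_matrix()
print('cam in tool',(Rt.T@(T[:3,3]-o['tool_pos'])).round(3),(Rt.T@T[:3,:3]).round(2).tolist(),c['fx'],Rt.round(2).tolist())
P=[]
for n in("scene","side"):
    z=np.load(n+'0.npz');W=cloud(n,z['p'],z['d']).reshape(-1,3);P.append(np.c_[W,z['p'].reshape(-1,3)][~np.isnan(W[:,0])])
    Q=P[-1]
    # objects by hue
    hsv=cv2.cvtColor(z['p'],cv2.COLOR_BGR2HSV).reshape(-1,3)[~np.isnan(W[:,0])]
    reg=(Q[:,0]>.25)&(Q[:,0]<.6)&(Q[:,1]<-.15)&(Q[:,1]>-.45)
    for nm,m in dict(red=(hsv[:,0]<5)|(hsv[:,0]>176),orange=(hsv[:,0]>7)&(hsv[:,0]<19),yellow=(hsv[:,0]>22)&(hsv[:,0]<34),pink=(hsv[:,0]>150)&(hsv[:,0]<175)).items():
        s=Q[reg&m&(hsv[:,1]>90)&(hsv[:,2]>80)&(Q[:,2]>.085)]
        if len(s)>8: print(n,nm,len(s),circ(s[:,:2]),s[:,:2].min(0).round(3),s[:,:2].max(0).round(3))
# wire hoop / disc rim
```

```text
cam in tool [ 0.084  0.    -0.138] [[0.0, -0.95, -0.31], [1.0, 0.0, 0.0], [-0.0, -0.31, 0.95]] 285.81718629417793 [[-0.92, -0.4, -0.0], [-0.4, 0.92, 0.0], [0.0, 0.0, -1.0]]
scene red 129 (array([ 0.44878153, -0.25703138]), np.float64(0.020171376337563777)) [ 0.426 -0.28 ] [ 0.471 -0.236]
scene orange 197 (array([ 0.431623 , -0.3630896]), np.float64(0.11262921246359732)) [ 0.331 -0.444] [ 0.467 -0.239]
scene yellow 387 (array([ 0.39871142, -0.378049  ]), np.float64(0.05607501485979827)) [ 0.336 -0.438] [ 0.453 -0.244]
scene pink 123 (array([ 0.35030646, -0.25586668]), np.float64(0.0195918752450118)) [ 0.328 -0.278] [ 0.358 -0.244]
side red 137 (array([ 0.45444404, -0.25225847]), np.float64(0.018383504659981027)) [ 0.432 -0.276] [ 0.475 -0.23 ]
side orange 185 (array([ 0.4052288 , -0.33886945]), np.float64(0.08825666685915044)) [ 0.338 -0.439] [ 0.465 -0.241]
side yellow 184 (array([ 0.40280233, -0.3086533 ]), np.float64(0.03792230361807409)) [ 0.353 -0.358] [ 0.464 -0.245]
```

play_rows:
  deltas:
    - [0.024,0.054,0.011,0,0,0]
    - [0.024,0.054,0.011,0,0,0]
    - [0.024,0.054,0.011,0,0,0]
    - [0.024,0.054,0.011,0,0,0]
    - [0.024,0.054,0.011,0,0,0]
    - [0.024,0.054,0.011,0,0,0]
    - [0.024,0.054,0.011,0,0,0]
    - [0.024,0.054,0.011,0,0,0]
    - [0.024,0.054,0.011,0,0,0]
    - [0.024,0.054,0.011,0,0,0]

```text
clock: 1.1
tool_pos: [0.4617, -0.1849, 0.3339]
orientation: [180.0, 0.0, -156.5]
force: [0.0, -0.6, -0.2]
opening: 0.0878
gripper_force: 0.0
```

play_rows:
  deltas:
    - [0.024,0.054,0.011,0,0,0]
    - [0.024,0.054,0.011,0,0,0]
    - [0,0,0,0,0,0]
    - [0,0,0,0,0,0]

```text
clock: 1.5
tool_pos: [0.5001, -0.0993, 0.3508]
orientation: [180.0, -0.0, -156.3]
force: [-0.6, -0.1, -0.5]
opening: 0.0875
gripper_force: 0.0
```

Run:
```python
from h import *
o=get_obs();print(o['clock'],o['tool_pos'],o['orientation'])
c=camera_model('wrist');p,d=snapshot('wrist');np.savez('w1.npz',p=p,d=d,**c)
cv2.imwrite('pics/w1.png',cv2.resize(p,(800,600)))
```

```text
1.5 [ 0.50008711 -0.09926304  0.35081578] [ 1.79980354e+02 -3.82190499e-02 -1.56311010e+02]
```

View pics/w1.png

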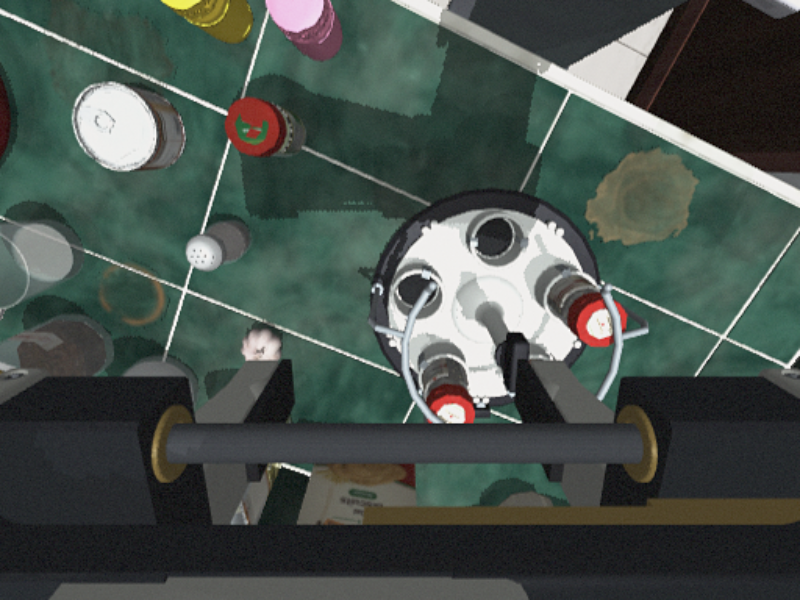

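The wrist view shows the jar cap at (258,127), the gap cup at (495,237), the next cup at (418,288) and the knob at (512,350), partly hidden by a finger. Now I'll fit these.

Run:
```python
from h import *
from scipy.optimize import least_squares
z=np.load('w1.npz');c={k:z[k] for k in('fx','fy','cx','cy','world_to_cam')}
W=cloud('wrist',z['p'],z['d'],c);p=z['p'].astype(int);hsv=cv2.cvtColor(z['p'],cv2.COLOR_BGR2HSV)
S=lambda m:W[m]
red=((hsv[...,0]<6)|(hsv[...,0]>174))&(hsv[...,1]>150)
def robfit(xy,r,x0):
    return least_squares(lambda q:np.hypot(xy[:,0]-q[0],xy[:,1]-q[1])-r,x0,loss='soft_l1',f_scale=.001).x
near=lambda x,y,r:np.hypot(W[...,0]-x,W[...,1]-y)<r
m=near(.449,-.257,.04)&(W[...,2]>.09);t=S(m);print('jar top z',np.percentile(t[:,2],[10,50,95]).round(4))
m=near(.449,-.257,.035)&(W[...,2]>.102)
hull=cv2.convexHull(S(m)[:,:2].astype(np.float32))[:,0];print('jar',cv2.minEnclosingCircle(hull),circ(hull),len(t))
# cups rim
for nm,(x,y) in dict(gap=(.447,-.026),nxt=(.533,-.077)).items():
    m=near(x,y,.045)&(abs(W[...,2]-.056)<.004);s=S(m)
    q=robfit(s[:,:2],.025,(x,y));print(nm,len(s),q,circ(s[:,:2]),np.median(s[:,2]))
    m=near(q[0],q[1],.017)&(abs(W[...,2]-.024)<.006);s=S(m);print('  floor',len(s),s.mean(0) if len(s) else '',np.percentile(np.hypot(*(W[near(*q,.05)&(abs(W[...,2]-.056)<.003)][:,:2]-q).T),[5,50,95]))
# base outer rim by edge: black top points z~.013
m=near(.525,.01,.16)&(abs(W[...,2]-.013)<.004)&(z['p'].max(-1)<90);s=S(m)
hull=cv2.convexHull(s[:,:2].astype(np.float32))[:,0];print('base',len(s),circ(hull),cv2.minEnclosingCircle(s[:,:2].astype(np.float32)))
m=near(.525,.01,.06)&(W[...,2]>.145)&(W[...,2]<.175);s=S(m);print('knob',len(s),s.mean(0) if len(s) else'')
for n in('side','scene'):
    zz=np.load(n+'0.npz');w=cloud(n,zz['p'],zz['d']);s=w[(np.hypot(w[...,0]-.53,w[...,1]-.015)<.05)&(w[...,2]>.145)&(w[...,2]<.18)]
    print(n,len(s),cv2.minAreaRect(s[:,:2].astype(np.float32)),s[:,2].max())
    s=w[(np.hypot(w[...,0]-.53,w[...,1]-.01)<.14)&(abs(w[...,2]-.137)<.006)&(np.hypot(w[...,0]-.53,w[...,1]-.01)>.06)];print('hoop',circ(s[:,:2]),len(s), robfit(s[:,:2],.092,(.53,.01)))
```

```text
jar top z [0.1014 0.1052 0.1066]
jar ((0.4508877098560333, -0.25425565242767334), 0.02225143276154995) (array([ 0.45088494, -0.2540925 ]), np.float64(0.021670252669257414)) 1141
gap 350 [ 0.45804583 -0.01682106] (array([ 0.45807354, -0.01681264]), np.float64(0.025862147032412842)) 0.05491111918397029
  floor 333 [ 0.45777536 -0.01671526  0.02303728] [0.02292258 0.02600883 0.02813777]
nxt 295 [ 0.54056008 -0.06604605] (array([ 0.54146712, -0.06744416]), np.float64(0.02653805929720334)) 0.05500149327760673
  floor 218 [ 0.54099804 -0.06942403  0.02323669] [0.02375043 0.02600011 0.02824661]
base 2392 (array([0.53302406, 0.01530876]), np.float64(0.12928557765036305)) ((0.5333928465843201, 0.015485723502933979), 0.13019877672195435)
knob 395 [0.52798994 0.00970958 0.16057288]
side 131 ((0.5341792106628418, 0.018884990364313126), (0.0455135740339756, 0.019790222868323326), 26.161882400512695) 0.17049766208918937
hoop (array([0.53694752, 0.01673616]), np.float64(0.0908040318958497)) 669 [0.5353951  0.01617833]
scene 73 ((0.530003547668457, 0.011121134273707867), (0.046073466539382935, 0.013377823866903782), 23.12462043762207) 0.16721501047771697
hoop (array([0.53027072, 0.0103943 ]), np.float64(0.09387106657620523)) 238 [0.53050602 0.01117563]
```

play_rows:
  deltas:
    - [-0.0102,-0.0322,-0.0398,0,0,-0.0028]
    - [-0.0102,-0.0322,-0.0398,0,0,0]
    - [-0.0102,-0.0322,-0.0398,0,0,0]
    - [-0.0102,-0.0322,-0.0398,0,0,0]
    - [-0.0102,-0.0322,-0.0398,0,0,0]
    - [-0.0102,-0.0322,-0.0398,0,0,0]
    - [0,0,-0.028,0,0,0]
    - [0,0,-0.028,0,0,0]
    - [0,0,-0.028,0,0,0]
    - [0,0,0,0,0,0]

```text
clock: 2.55
tool_pos: [0.4477, -0.2557, 0.0901]
orientation: [179.8, -0.3, -157.1]
force: [-0.1, 0.3, 0.3]
opening: 0.0875
gripper_force: 0.0
```

play_rows:
  deltas:
    - [0,0,0,0,0,0]
    - [0,0,0,0,0,0]
    - [0,0,0,0,0,0]
    - [0,0,0,0,0,0]
    - [0,0,0,0,0,0]
    - [0,0,0,0,0,0]
  gripper: -1

```text
clock: 3.15
tool_pos: [0.4511, -0.2549, 0.0933]
orientation: [-180.0, 0.0, -157.0]
force: [-0.2, -0.1, -0.1]
opening: 0.0447
gripper_force: 0.4
```

play_rows:
  deltas:
    - [0,0,0,0,0,0]
    - [0,0,0,0,0,0]
    - [0,0,0,0,0,0]
    - [0,0,0.01,0,0,0]
    - [0,0,0.03,0,0,0]
    - [0,0,0.04,0,0,0]
    - [0,0,0.03,0,0,0]
    - [0,0,0.02,0,0,0]
    - [0,0,0,0,0,0]

```text
clock: 4.05
tool_pos: [0.4521, -0.2554, 0.1996]
orientation: [-179.8, 0.2, -157.0]
force: [-0.1, -0.1, -1.3]
opening: 0.0433
gripper_force: 30.0
```

play_rows:
  deltas:
    - [0,0.03,0,0,0,0]
    - [0.001,0.05,0,0,0,0]
    - [0.001,0.05,0,0,0,0]
    - [0.001,0.05,0,0,0,0]
    - [0.001,0.05,0,0,0,0]
    - [0.002,0.04,0,0,0,0]
    - [0.002,0.026,0,0,0,0]
    - [0,0,0,0,0,0]
    - [0,0,0,0,0,0]
    - [0,0,0,0,0,0]

```text
clock: 5.05
tool_pos: [0.457, -0.0187, 0.1964]
orientation: [180.0, -0.1, -157.0]
force: [0.6, 0.0, -0.8]
opening: 0.0439
gripper_force: 30.0
```

Run:
```python
from h import *
o=get_obs();print(o['clock'],o['tool_pos'],o['orientation'],o['opening'],o['gripper_force'],o['force'])
c=camera_model('wrist');p,d=snapshot('wrist');np.savez('w2.npz',p=p,d=d,**c)
s,ds=snapshot('side');np.savez('side2.npz',p=s,d=ds)
cv2.imwrite('pics/w2.png',np.hstack([cv2.resize(p,(400,300)),cv2.resize(s[150:310,190:400],(394,300))]))
```

```text
5.05 [ 0.45696402 -0.01867685  0.19640709] [ 1.79991729e+02 -6.24810564e-02 -1.56987678e+02] 0.04393478965632856 29.999821186065674 [ 0.62108405  0.03181659 -0.79900081]
```

View pics/w2.png

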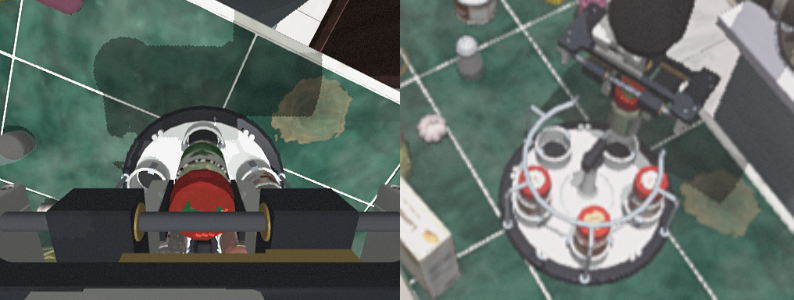

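The picture shows the jar held by its cap in front of the gap cup. I'll measure the jar axis against the cup in the same camera.

Run:
```python
from h import *
from scipy.optimize import least_squares
z=np.load('w2.npz');c={k:z[k] for k in('fx','fy','cx','cy','world_to_cam')}
W=cloud('wrist',z['p'],z['d'],c);hsv=cv2.cvtColor(z['p'],cv2.COLOR_BGR2HSV)
red=((hsv[...,0]<7)|(hsv[...,0]>173))&(hsv[...,1]>130)
near=lambda x,y,r:np.hypot(W[...,0]-x,W[...,1]-y)<r
m=near(.457,-.0187,.035)&(W[...,2]>.17)&red;s=W[m];print('cap z',np.percentile(s[:,2],[1,50,99]).round(4),len(s))
t=s[s[:,2]>np.percentile(s[:,2],99)-.006];h=cv2.convexHull(t[:,:2].astype(np.float32))[:,0];print('top',len(t),t.mean(0).round(4),circ(h))
def rf(xy,r,x0): return least_squares(lambda q:np.hypot(xy[:,0]-q[0],xy[:,1]-q[1])-r,x0,loss='soft_l1',f_scale=.001).x
for a,b,r in[(.183,.198,.0225),(.155,.18,.0222),(.13,.155,.0222),(.105,.13,.0222)]:
    m=near(.457,-.0187,.035)&(W[...,2]>a)&(W[...,2]<b);q=W[m]
    if len(q)>20:print(a,b,len(q),rf(q[:,:2],r,(.457,-.0187)).round(4))
m=near(.458,-.0168,.04)&(abs(W[...,2]-.0553)<.004);q=W[m];print('rim',len(q),rf(q[:,:2],.0258,(.458,-.0168)),circ(q[:,:2]))
u=np.deg2rad(-156.8);print('radial',np.cos(u),np.sin(u))
```

```text
cap z [0.1889 0.2081 0.21  ] 3969
top 2935 [ 0.4491 -0.0217  0.2083] (array([ 0.45616943, -0.01896004]), np.float64(0.02192907720714648))
0.183 0.198 1289 [ 0.456  -0.0189]
0.155 0.18 1075 [ 0.456  -0.0187]
0.13 0.155 572 [ 0.4555 -0.0188]
0.105 0.13 326 [ 0.4557 -0.0185]
rim 440 [ 0.45733867 -0.01680591] (array([ 0.45716761, -0.01685819]), np.float64(0.025694997976942753))
radial -0.9191353392552345 -0.39394190959095093
```

play_rows:
  deltas:
    - [0.0019,0.0025,-0.009,0,0,0]
    - [0,0,-0.015,0,0,0]
    - [0,0,-0.015,0,0,0]
    - [0,0,-0.012,0,0,0]
    - [0,0,-0.004,0,0,0]
    - [0,0,0,0,0,0]
    - [0,0,0,0,0,0]

```text
clock: 5.85
tool_pos: [0.4592, -0.0162, 0.1532]
orientation: [-180.0, 0.0, -157.0]
force: [0.9, -0.2, -0.9]
opening: 0.0442
gripper_force: 30.0
```

play_rows:
  deltas:
    - [0,0,-0.003,0,0,0]
    - [0,0,-0.003,0,0,0]
    - [0,0,-0.003,0,0,0]
    - [0,0,0,0,0,0]

```text
clock: 6.25
tool_pos: [0.4587, -0.0162, 0.1454]
orientation: [180.0, -0.0, -157.0]
force: [0.5, -0.2, -0.9]
opening: 0.044
gripper_force: 30.0
```

play_rows:
  deltas:
    - [0,0,-0.003,0,0,0]
    - [0,0,-0.003,0,0,0]
    - [0,0,-0.003,0,0,0]
    - [0,0,0,0,0,0]

```text
clock: 6.65
tool_pos: [0.4587, -0.0162, 0.1381]
orientation: [180.0, -0.0, -157.0]
force: [0.5, 0.4, -1.1]
opening: 0.0439
gripper_force: 30.0
```

play_rows:
  deltas:
    - [0,0,-0.003,0,0,0]
    - [0,0,-0.003,0,0,0]
    - [0,0,0,0,0,0]

```text
clock: 6.95
tool_pos: [0.4589, -0.0164, 0.1335]
orientation: [-180.0, -0.0, -157.0]
force: [0.7, -1.5, -1.6]
opening: 0.0442
gripper_force: 30.0
```

play_rows:
  deltas:
    - [0,0,-0.003,0,0,0]
    - [0,0,-0.003,0,0,0]
    - [0,0,0,0,0,0]

```text
clock: 7.25
tool_pos: [0.4587, -0.0162, 0.1286]
orientation: [180.0, -0.0, -157.0]
force: [1.4, -1.1, -3.0]
opening: 0.044
gripper_force: 30.0
```

play_rows:
  deltas:
    - [0,0,-0.003,0,0,0]
    - [0,0,-0.002,0,0,0]
    - [0,0,0,0,0,0]

```text
clock: 7.55
tool_pos: [0.4587, -0.0162, 0.1245]
orientation: [180.0, -0.0, -157.0]
force: [1.4, -1.2, -1.5]
opening: 0.0443
gripper_force: 30.0
```

```bash
cat > m.py <<'E'
from h import *
o=get_obs();print(o['clock'],o['tool_pos'].round(4),o['force'].round(1),o['moment'].round(2))
c=camera_model('wrist');p,d=snapshot('wrist')
W=cloud('wrist',p,d,c);hsv=cv2.cvtColor(p,cv2.COLOR_BGR2HSV)
red=((hsv[...,0]<7)|(hsv[...,0]>173))&(hsv[...,1]>130)
s=W[red&(np.hypot(W[...,0]-.458,W[...,1]+.0165)<.035)&(W[...,2]>.09)]
zt=np.percentile(s[:,2],[50,99]);t=s[s[:,2]>zt[1]-.006];print('cap',zt.round(4),circ(cv2.convexHull(t[:,:2].astype(np.float32))[:,0]))
E
python3 m.py
```

```text
7.55 [ 0.4587 -0.0162  0.1245] [ 1.4 -1.2 -1.5] [-0.61 -0.61  0.  ]
cap [0.1362 0.138 ] (array([ 0.45730248, -0.01681687]), np.float64(0.02156523266270675))
```

play_rows:
  deltas:
    - [0,0,-0.002,0,0,0]
    - [0,0,-0.002,0,0,0]

```text
clock: 7.8
tool_pos: [0.4592, -0.0161, 0.1219]
orientation: [-180.0, 0.0, -157.0]
force: [-0.2, -0.7, 4.0]
opening: 0.0439
gripper_force: 30.0
```

play_rows:
  deltas:
    - [0,0,-0.0018,0,0,0]
    - [0,0,-0.0015,0,0,0]

```text
clock: 8.0
tool_pos: [0.459, -0.0162, 0.1191]
orientation: [-180.0, 0.0, -157.0]
force: [0.9, -1.1, 3.4]
opening: 0.044
gripper_force: 30.0
```

play_rows:
  deltas:
    - [0,0,-0.0012,0,0,0]
    - [0,0,0,0,0,0]

```text
clock: 8.2
tool_pos: [0.4586, -0.0162, 0.1178]
orientation: [180.0, -0.0, -157.0]
force: [0.6, -1.0, -0.7]
opening: 0.0438
gripper_force: 30.0
```

play_rows:
  deltas:
    - [0,0,-0.0012,0,0,0]
    - [0,0,0,0,0,0]

```text
clock: 8.4
tool_pos: [0.4587, -0.0162, 0.1169]
orientation: [180.0, -0.0, -157.0]
force: [1.6, -1.9, 0.7]
opening: 0.0437
gripper_force: 30.0
```

```bash
python3 m.py
```

```text
8.4 [ 0.4587 -0.0162  0.1169] [ 1.6 -1.9  0.7] [-0.71 -0.62 -0.04]
cap [0.1287 0.1305] (array([ 0.45747673, -0.01672325]), np.float64(0.02166743527484024))
```

play_rows:
  deltas:
    - [0,0,-0.001,0,0,0]
    - [0,0,0,0,0,0]

```text
clock: 8.65
tool_pos: [0.4591, -0.0162, 0.1166]
orientation: [-180.0, 0.0, -157.0]
force: [-0.3, -1.2, 4.8]
opening: 0.044
gripper_force: 30.0
```

play_rows:
  deltas:
    - [0,0,-0.001,0,0,0]
    - [0,0,0,0,0,0]

```text
clock: 8.85
tool_pos: [0.4593, -0.0161, 0.1162]
orientation: [-180.0, 0.0, -156.9]
force: [-0.5, -0.0, 8.6]
opening: 0.0439
gripper_force: 30.0
```

play_rows:
  deltas:
    - [0,0,-0.001,0,0,0]
    - [0,0,0,0,0,0]
    - [0,0,0,0,0,0]

```text
clock: 9.15
tool_pos: [0.4595, -0.016, 0.1158]
orientation: [-180.0, 0.1, -156.9]
force: [-1.8, -0.4, 12.0]
opening: 0.0439
gripper_force: 30.0
```

```bash
python3 m.py
```

```text
9.15 [ 0.4595 -0.016   0.1158] [-1.8 -0.4 12. ] [-0.24  0.62 -0.01]
cap [0.1276 0.1294] (array([ 0.45835539, -0.01662032]), np.float64(0.02166241554535286))
```

play_rows:
  deltas:
    - [0,0,0.002,0,0,0]
    - [0,0,0,0,0,0]
    - [0,0,0,0,0,0]
    - [0,0,0,0,0,0]
    - [0,0,0,0,0,0]
  gripper: 0.45

```text
clock: 9.7
tool_pos: [0.4587, -0.0162, 0.1161]
orientation: [180.0, -0.0, -157.0]
force: [-0.2, -0.1, 0.7]
opening: 0.0632
gripper_force: 0.0
```

play_rows:
  deltas:
    - [0,0,0.01,0,0,0]
    - [0,0,0.03,0,0,0]
    - [0,0,0.04,0,0,0]
    - [0,0,0.04,0,0,0]
    - [-0.01,-0.005,0.04,0,0,0]
    - [-0.03,-0.012,0.02,0,0,0]
    - [-0.03,-0.012,0,0,0,0]
    - [0,0,0,0,0,0]
    - [0,0,0,0,0,0]

```text
clock: 10.6
tool_pos: [0.4028, -0.0395, 0.2612]
orientation: [-180.0, 0.1, -157.0]
force: [1.8, 0.4, 0.6]
opening: 0.0634
gripper_force: 0.0
```

Run:
```python
from h import *
o=get_obs();print(o['clock'],o['tool_pos'],o['orientation'],o['opening'],o['force'])
c=camera_model('wrist');p,d=snapshot('wrist');np.savez('w3.npz',p=p,d=d,**c)
W=cloud('wrist',p,d,c);hsv=cv2.cvtColor(p,cv2.COLOR_BGR2HSV)
red=((hsv[...,0]<7)|(hsv[...,0]>173))&(hsv[...,1]>130)
for x,y in[(.4575,-.0168),(.466,.062),(.558,.08)]:
    s=W[red&(np.hypot(W[...,0]-x,W[...,1]-y)<.04)&(W[...,2]>.09)]
    if len(s)>30:
        zt=np.percentile(s[:,2],[50,95]);t=s[s[:,2]>zt[1]-.006];print('cap',zt.round(4),circ(cv2.convexHull(t[:,:2].astype(np.float32))[:,0]))
s=W[(np.hypot(W[...,0]-.533,W[...,1]-.015)<.04)&(W[...,2]>.162)&(W[...,2]<.172)]
if len(s)>5: print('knob',len(s),cv2.minAreaRect((s[:,:2]*1000).astype(np.float32)),np.median(s[:,2]))
cv2.imwrite('pics/w3.png',cv2.resize(p,(640,480)))
```

```text
10.6 [ 0.40284003 -0.03945969  0.26119209] [-1.79994798e+02  1.10661691e-01 -1.56965044e+02] 0.06343051386370213 [1.81056252 0.43463493 0.64906435]
cap [0.1301 0.1314] (array([ 0.45890357, -0.01570608]), np.float64(0.02151445349186442))
cap [0.1291 0.1304] (array([0.49919498, 0.07349648]), np.float64(0.007446493539280308))
knob 148 ((517.258544921875, 9.008524894714355), (11.937251091003418, 12.136356353759766), 22.833826065063477) 0.16556631706776181
```

View pics/w3.png

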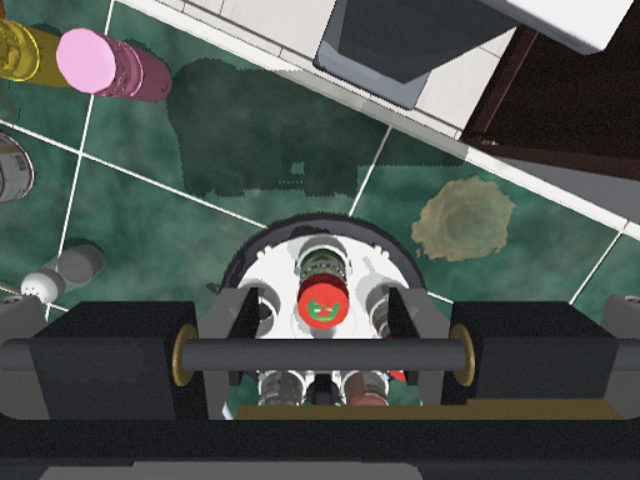

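The jar stands in the gap cup with its cap at (323,303). I'll check its height against its seated neighbours from the fixed cameras.

Run:
```python
from h import *
for n in('side','scene'):
    p,d=snapshot(n);W=cloud(n,p,d);hsv=cv2.cvtColor(p,cv2.COLOR_BGR2HSV)
    red=((hsv[...,0]<7)|(hsv[...,0]>173))&(hsv[...,1]>110)
    for k in range(5):
        if k==1: continue
        a=np.deg2rad(-156.8+72*k);x,y=.5332+.082*np.cos(a),.0154+.082*np.sin(a)
        m=(np.hypot(W[...,0]-x,W[...,1]-y)<.026)&(W[...,2]>.1)&(W[...,2]<.1345)&red;s=W[m]
        if len(s)>10:
            print(n,k,len(s),np.percentile(s[:,2],[50,80,95]).round(4))
    s=W[(np.hypot(W[...,0]-.533,W[...,1]-.015)<.04)&(W[...,2]>.150)&(W[...,2]<.175)]
    print('knob',len(s),cv2.minAreaRect((s[:,:2]*1000).astype(np.float32)))
```

```text
side 0 167 [0.1302 0.1318 0.1335]
side 2 80 [0.1291 0.131  0.132 ]
side 3 104 [0.1295 0.1309 0.1332]
side 4 90 [0.1291 0.1311 0.1323]
knob 121 ((535.2153930664062, 16.452125549316406), (46.3880500793457, 14.290316581726074), 24.557113647460938)
scene 0 114 [0.1242 0.1297 0.1311]
scene 2 72 [0.1228 0.1285 0.1301]
scene 3 66 [0.1223 0.1287 0.1319]
scene 4 84 [0.1228 0.1284 0.1295]
knob 60 ((530.1597290039062, 10.425233840942383), (46.74700927734375, 14.169805526733398), 23.977453231811523)
```

The new jar's cap reads about 1 mm higher than the seated neighbours in both views. I'll press once more on top with closed fingers, by feel.

play_rows:
  deltas:
    - [0.023,0.0096,0,0,0,0]
    - [0.023,0.0096,0,0,0,0]
    - [0.023,0.0096,-0.016,0,0,0]
    - [0,0,-0.04,0,0,0]
    - [0,0,-0.04,0,0,0]
    - [0,0,-0.03,0,0,0]
    - [0,0,-0.008,0,0,0]
    - [0,0,0,0,0,0]
    - [0,0,0,0,0,0]
  gripper: -1

```text
clock: 11.65
tool_pos: [0.459, -0.0161, 0.154]
orientation: [-180.0, 0.0, -156.9]
force: [-0.4, 0.2, 0.4]
opening: 0.0017
gripper_force: 0.0
```

play_rows:
  deltas:
    - [0,0,-0.0015,0,0,0]
    - [0,0,-0.0015,0,0,0]
    - [0,0,0,0,0,0]

```text
clock: 11.95
tool_pos: [0.4583, -0.0163, 0.1513]
orientation: [180.0, 0.1, -157.0]
force: [-0.4, 0.2, 0.3]
opening: 0.0006
gripper_force: 0.0
```

play_rows:
  deltas:
    - [0,0,-0.0015,0,0,0]
    - [0,0,-0.0015,0,0,0]
    - [0,0,0,0,0,0]

```text
clock: 12.25
tool_pos: [0.4585, -0.0164, 0.1488]
orientation: [-180.0, 0.0, -156.9]
force: [-0.8, -1.8, 4.1]
opening: 0.0003
gripper_force: 2.2
```

play_rows:
  deltas:
    - [0,0,-0.0012,0,0,0]
    - [0,0,0,0,0,0]

```text
clock: 12.45
tool_pos: [0.459, -0.0164, 0.1485]
orientation: [-179.9, 0.1, -156.9]
force: [-0.6, -1.1, 9.0]
opening: 0.0003
gripper_force: 4.6
```

play_rows:
  deltas:
    - [0,0,-0.0012,0,0,0]
    - [0,0,0,0,0,0]

```text
clock: 12.65
tool_pos: [0.4594, -0.0164, 0.148]
orientation: [-179.9, 0.1, -156.9]
force: [-1.6, -1.6, 13.3]
opening: -0.0001
gripper_force: 6.6
```

play_rows:
  deltas:
    - [0,0,-0.0008,0,0,0]
    - [0,0,0,0,0,0]
    - [0,0,0,0,0,0]

```text
clock: 12.95
tool_pos: [0.4597, -0.0163, 0.1478]
orientation: [-179.9, 0.2, -156.9]
force: [-2.4, -1.7, 16.1]
opening: 0.0007
gripper_force: 8.2
```

play_rows:
  deltas:
    - [0,0,0.02,0,0,0]
    - [0,0,0.03,0,0,0]
    - [0,0,0.03,0,0,0]
    - [0.0234,0.01,0,0,0,0]
    - [0.035,0.015,0,0,0,0]
    - [0.035,0.015,0,0,0,0]
    - [0,0,0,0,0,0]
    - [0,0,0,0,0,0]
    - [0,0,0,0,0,0]
  gripper: -0.1

```text
clock: 13.85
tool_pos: [0.532, 0.0154, 0.2094]
orientation: [180.0, -0.1, -157.0]
force: [-0.1, -0.5, -0.6]
opening: 0.0395
gripper_force: 0.0
```

Run:
```python
from h import *
o=get_obs();print(o['clock'],o['tool_pos'].round(4),o['orientation'],o['opening'],o['force'].round(1))
c=camera_model('wrist');p,d=snapshot('wrist');W=cloud('wrist',p,d,c)
s=W[(np.hypot(W[...,0]-.533,W[...,1]-.015)<.035)&(W[...,2]>.163)&(W[...,2]<.171)]
print('knob',len(s),cv2.minAreaRect((s[:,:2]*1000).astype(np.float32)),np.median(s[:,2]))
q,d=snapshot('side')
cv2.imwrite('pics/w4.png',np.hstack([cv2.resize(p,(400,300)),cv2.resize(q[180:310,230:370],(323,300))]))
```

```text
13.85 [0.532  0.0154 0.2094] [ 1.79985544e+02 -5.86665809e-02 -1.56979141e+02] 0.039529891821758076 [-0.1 -0.5 -0.6]
knob 1142 ((532.3567504882812, 15.198007583618164), (45.16913604736328, 13.754497528076172), 22.421781539916992) 0.16564809678789538
```

View pics/w4.png

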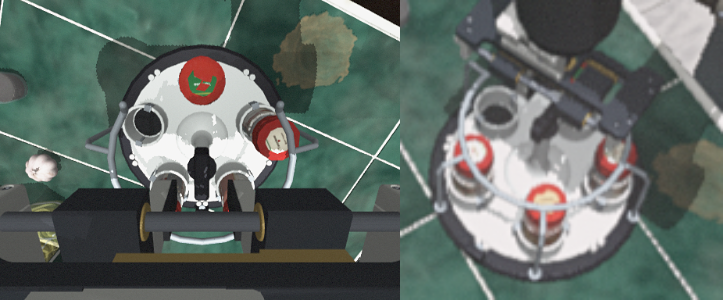

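The wrist view shows the knob centred between the fingers at (200,175), with the bar aligned and the jar in the gap. Now down to the knob and pinch.

play_rows:
  deltas:
    - [0.0005,0,-0.015,0,0,0]
    - [0,0,-0.02,0,0,0]
    - [0,0,-0.02,0,0,0]
    - [0,0,-0.01,0,0,0]
    - [0,0,0,0,0,0]
    - [0,0,0,0,0,0]

```text
clock: 14.55
tool_pos: [0.5334, 0.0156, 0.1581]
orientation: [-180.0, 0.0, -157.0]
force: [-0.1, -0.5, -0.7]
opening: 0.0393
gripper_force: 0.0
```

play_rows:
  deltas:
    - [0,0,0,0,0,0]
    - [0,0,0,0,0,0]
    - [0,0,0,0,0,0]
    - [0,0,0,0,0,0]
    - [0,0,0,0,0,0]
    - [0,0,0,0,0,0]
  gripper: -1

```text
clock: 15.15
tool_pos: [0.5337, 0.0157, 0.1584]
orientation: [-180.0, 0.1, -157.0]
force: [-0.9, -1.2, 5.8]
opening: 0.0276
gripper_force: 30.0
```

Stopped at 28 mm, so the tips have caught the column under the bar. I'll open, rise 7 mm and pinch again.

play_rows:
  deltas:
    - [0,0,0,0,0,0]
    - [0,0,0,0,0,0]
    - [0,0,0,0,0,0]
    - [0,0,0.009,0,0,0]
    - [0,0,0,0,0,0]
  gripper: -0.1

```text
clock: 15.65
tool_pos: [0.5337, 0.0158, 0.1659]
orientation: [-180.0, 0.1, -157.0]
force: [0.6, 0.6, 0.7]
opening: 0.0393
gripper_force: 0.0
```

play_rows:
  deltas:
    - [0,0,0,0,0,0]
    - [0,0,0,0,0,0]
    - [0,0,0,0,0,0]
    - [0,0,0,0,0,0]
    - [0,0,0,0,0,0]
    - [0,0,0,0,0,0]
    - [0,0,0,0,0,0]
  gripper: -1

```text
clock: 16.35
tool_pos: [0.5332, 0.0154, 0.1649]
orientation: [-180.0, -0.0, -157.0]
force: [2.5, -2.6, -1.8]
opening: 0.0138
gripper_force: 30.0
```

play_rows:
  deltas:
    - [0,0,0,0,0,-0.02]
    - [0,0,0,0,0,-0.03]
    - [0,0,0,0,0,-0.03]
    - [0,0,0,0,0,-0.03]
    - [0,0,0,0,0,-0.03]
    - [0,0,0,0,0,0]

```text
clock: 16.95
tool_pos: [0.5332, 0.0155, 0.1649]
orientation: [-180.0, -0.0, 177.7]
force: [1.5, -1.9, -1.9]
opening: 0.014
gripper_force: 30.0
```

```bash
cat > k.py <<'E'
from h import *
o=get_obs();print(o['clock'],o['orientation'].round(1),o['force'].round(1),o['moment'].round(2),o['joint_pos'].round(0))
for n in('side',):
    p,d=snapshot(n);W=cloud(n,p,d);hsv=cv2.cvtColor(p,cv2.COLOR_BGR2HSV)
    red=((hsv[...,0]<7)|(hsv[...,0]>173))&(hsv[...,1]>110)&(W[...,2]>.1)&(W[...,2]<.1345)&(np.hypot(W[...,0]-.533,W[...,1]-.015)<.11)
    k,lab,st,ce=cv2.connectedComponentsWithStats(red.astype(np.uint8))
    for i in range(1,k):
        if st[i,4]>30:
            q=cv2.minEnclosingCircle((W[lab==i][:,:2]*1000).astype(np.float32));x,y=np.array(q[0])/1000-[.5332,.0154]
            print(n,st[i,4],'az',np.degrees(np.arctan2(y,x)).round(1),'r',np.hypot(x,y).round(3),round(q[1],1),'mod72',(np.degrees(np.arctan2(y,x))+156.8)%72)
E
python3 k.py
```

```text
16.95 [-180.    -0.   177.7] [ 1.5 -1.9 -1.9] [-1.06 -0.56  0.04] [  23.   11.  -24.    0.  -55. -115.]
side 98 az 177.0 r 0.084 23.4 mod72 45.758436370453865
side 77 az -36.0 r 0.08 21.7 mod72 48.82920649494612
side 34 az 94.9 r 0.075 11.1 mod72 35.66754721289169
side 51 az 33.9 r 0.08 19.9 mod72 46.66006517315009
side 56 az 104.6 r 0.092 19.4 mod72 45.36208530519946
side 77 az 35.0 r 0.092 18.5 mod72 47.81481468857149
```

play_rows:
  deltas:
    - [0,0,0,0,0,-0.035]
    - [0,0,0,0,0,-0.04]
    - [0,0,0,0,0,-0.04]
    - [0,0,0,0,0,-0.04]
    - [0,0,0,0,0,-0.04]
    - [0,0,0,0,0,0]

```text
clock: 17.6
tool_pos: [0.5332, 0.0154, 0.1649]
orientation: [-180.0, 0.0, 142.8]
force: [2.4, -4.5, -2.5]
opening: 0.014
gripper_force: 30.0
```

```bash
python3 k.py
```

```text
17.6 [-180.     0.   142.8] [ 2.4 -4.5 -2.5] [-1.45 -0.8   0.13] [  23.   11.  -24.    0.  -55. -150.]
side 97 az -71.2 r 0.081 22.6 mod72 13.627520081034433
side 67 az 141.4 r 0.081 21.1 mod72 10.20552182638437
side 63 az 140.7 r 0.096 19.5 mod72 9.494422564902948
side 62 az 0.1 r 0.08 21.5 mod72 12.93733312268327
side 56 az 1.4 r 0.095 16.7 mod72 14.20726431408437
side 78 az 69.9 r 0.095 18.2 mod72 10.70500208865397
```

play_rows:
  deltas:
    - [0,0,0,0,0,-0.012]
    - [0,0,0,0,0,-0.012]
    - [0,0,0,0,0,-0.012]
    - [0,0,0,0,0,0]

```text
clock: 18.05
tool_pos: [0.5332, 0.0154, 0.1649]
orientation: [-180.0, 0.0, 136.5]
force: [2.2, -4.7, -3.4]
opening: 0.0135
gripper_force: 30.0
```

```bash
python3 k.py
```

```text
18.05 [-180.     0.   136.5] [ 2.2 -4.7 -3.4] [-1.78 -0.87  0.22] [  23.   11.  -24.    0.  -55. -156.]
side 102 az -77.2 r 0.08 22.3 mod72 7.6420958554625
side 60 az 134.5 r 0.081 21.0 mod72 3.2783661721539374
side 59 az 136.3 r 0.1 17.5 mod72 5.074220357377271
side 56 az -6.0 r 0.078 20.6 mod72 6.841567537885481
side 43 az -1.5 r 0.097 12.2 mod72 11.32038208323928
side 60 az 66.7 r 0.098 13.8 mod72 7.518382102501533
```

Climbing the bead (0.22 N m). Small steps from here.

play_rows:
  deltas:
    - [0,0,0,0,0,-0.008]
    - [0,0,0,0,0,-0.008]
    - [0,0,0,0,0,0]

```text
clock: 18.4
tool_pos: [0.5332, 0.0154, 0.1649]
orientation: [-180.0, 0.0, 133.6]
force: [3.4, -4.4, -2.5]
opening: 0.0136
gripper_force: 30.0
```

```bash
python3 k.py
```

```text
18.4 [-180.     0.   133.6] [ 3.4 -4.4 -2.5] [-1.83 -0.9   0.  ] [  23.   11.  -24.    0.  -55. -159.]
side 86 az -80.1 r 0.079 21.9 mod72 4.728908020198773
side 61 az 132.5 r 0.081 21.0 mod72 1.3411281159980035
side 51 az -9.7 r 0.08 21.1 mod72 3.065689289213026
side 49 az 135.1 r 0.099 15.7 mod72 3.9265374261790384
side 35 az -3.3 r 0.098 9.9 mod72 9.510281114148967
side 48 az 65.2 r 0.099 12.2 mod72 6.015431634840866
```

play_rows:
  deltas:
    - [0,0,0,0,0,-0.008]
    - [0,0,0,0,0,0]
    - [0,0,0,0,0,0]

```text
clock: 18.75
tool_pos: [0.5332, 0.0154, 0.1649]
orientation: [-180.0, 0.0, 132.2]
force: [2.3, -5.5, -2.9]
opening: 0.0135
gripper_force: 30.0
```

```bash
python3 k.py
```

```text
18.75 [-180.     0.   132.2] [ 2.3 -5.5 -2.9] [-1.82 -0.93 -0.16] [  23.   11.  -24.    0.  -55. -161.]
side 86 az -81.8 r 0.08 22.4 mod72 3.005062470778057
side 31 az -18.3 r 0.075 13.7 mod72 66.49326344350828
side 58 az 130.8 r 0.081 21.1 mod72 71.56926273749718
side 44 az 133.5 r 0.1 12.8 mod72 2.316785017320626
side 35 az 58.3 r 0.079 19.6 mod72 71.09608169256467
side 40 az 64.2 r 0.101 10.0 mod72 5.022489820374716
```

The moment has changed sign, so the roller is drawing the wheel into the notch. One more degree, then release.

play_rows:
  deltas:
    - [0,0,0,0,0,-0.005]
    - [0,0,0,0,0,0]

```text
clock: 19.0
tool_pos: [0.5332, 0.0154, 0.1649]
orientation: [-180.0, 0.0, 131.3]
force: [2.9, -4.6, -2.9]
opening: 0.0137
gripper_force: 30.0
```

play_rows:
  deltas:
    - [0,0,0,0,0,0]
    - [0,0,0,0,0,0]
    - [0,0,0,0,0,0]
    - [0,0,0,0,0,0]
  gripper: -0.1

```text
clock: 19.4
tool_pos: [0.5332, 0.0159, 0.1651]
orientation: [180.0, -0.0, 131.1]
force: [-0.2, -0.3, -0.8]
opening: 0.0376
gripper_force: 0.0
```

play_rows:
  deltas:
    - [0,0,0.02,0,0,0]
    - [0,0,0.04,0,0,0]
    - [0,0,0.04,0,0,0]
    - [-0.02,0,0.04,0,0,0]
    - [-0.04,-0.04,0.02,0,0,0]
    - [-0.04,-0.04,0,0,0,0]
    - [-0.03,-0.04,0,0,0,0]
    - [0,0,0,0,0,0]
    - [0,0,0,0,0,0]

```text
clock: 20.3
tool_pos: [0.4289, -0.0808, 0.2936]
orientation: [179.9, 0.0, 131.0]
force: [1.2, 0.1, 0.1]
opening: 0.0392
gripper_force: 0.0
```

Run:
```python
from h import *
from scipy.optimize import least_squares
exec(open('k.py').read())
def rf(xy,r,x0): return least_squares(lambda q:np.hypot(xy[:,0]-q[0],xy[:,1]-q[1])-r,x0,loss='soft_l1',f_scale=.001).x
print(o['tool_pos'])
c=camera_model('wrist');w,d=snapshot('wrist');V=cloud('wrist',w,d,c)
for n,U in(('side',W),('wrist',V)):
    s=U[(np.hypot(U[...,0]-.4578,U[...,1]+.0166)<.04)&(abs(U[...,2]-.0555)<.004)];print(n,len(s),rf(s[:,:2],.0258,(.4578,-.0166)) if len(s)>20 else '')
cv2.imwrite('pics/f.png',np.hstack([cv2.resize(w,(400,300)),cv2.resize(p[170:310,220:370],(321,300))]))
z=np.load('side0.npz')['d'];U=cloud('side',None,z);s=U[(np.hypot(U[...,0]-.4578,U[...,1]+.0166)<.04)&(abs(U[...,2]-.0555)<.004)];print('start side gap cup',rf(s[:,:2],.0258,(.4578,-.0166)))
```

```text
20.3 [179.9   0.  131. ] [1.2 0.1 0.1] [-0.06 -0.08  0.03] [  15.   -5.  -23.   -0.  -72. -154.]
side 91 az -83.0 r 0.079 21.8 mod72 1.783556724640377
side 58 az -10.5 r 0.075 19.0 mod72 2.291564087593173
side 53 az 129.4 r 0.081 20.3 mod72 70.1577951099963
side 42 az 133.9 r 0.102 13.1 mod72 2.6677953059659103
side 39 az 58.3 r 0.079 19.6 mod72 71.13691137230091
side 34 az 63.6 r 0.1 8.8 mod72 4.435784788697447
[ 0.42890184 -0.08079061  0.29358593]
side 80 [ 0.4603313  -0.01582273]
wrist 483 [ 0.45764967 -0.01692423]
start side gap cup [ 0.46044546 -0.01607979]
```

View pics/f.png

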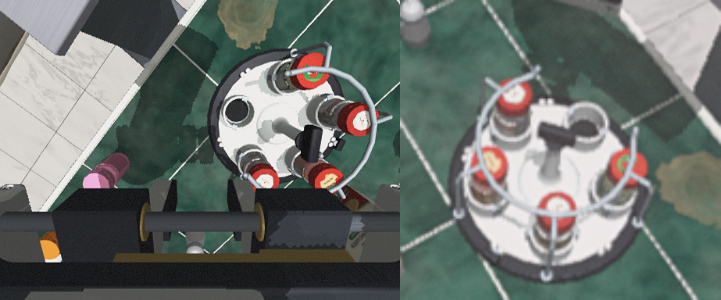

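The final view shows the empty cup in the gap at (238,108), within 0.3 mm of where the first cup stood. The green-marked jar is under the hoop at (312,70), and the gripper is clear.

```bash
python3 -c "
from plant import *
print(close_job())"
```

```text
the job is handed in; nothing more can be done
None
```

The job is handed in: the jar is pressed home and sits under the guard, and the carousel is one click clockwise with the next empty cup within about 0.3 mm of the first cup's starting spot. The gripper is clear and nothing else was touched, though `close_job()` returned no verdict.

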